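# Lock a plug-in aerial coil into its sprung dock

## Robot

A 6-joint arm with a two-finger parallel gripper is mounted at the origin on the work surface. World frame = base frame: x ahead of the robot, y to its left, z up, the work surface at z = 0. Lengths are in m, angles in degrees, forces in N, time in s.
With the tool pointing down it reaches from about 0.3 to 0.75 m from the base axis. Payload 8.5 kg.
Tool frame: the origin (TCP) lies midway between the tips of the shut fingers; the grasp point (between the pads) lies 19 mm behind it (env.grasp_offset is the distance from the TCP to the grasp point, in m); z points along the fingers, y is the line along which they close (so a half turn about z gives the same grasp; the last joint's range is limited). The gripper opens to 85 mm and grips with 20 to 120 N. Pads are 22 mm wide; open, the fingers measure 114 mm over their backs; the gripper's body (76 mm by 85 mm) begins 54 mm behind the grasp point. The pads swing forward as they close: fully open they stand 13 mm farther back than shut.
Start: joints at [53.841, 21.807, 74.336, -0, 83.858, -12.336], TCP at [0.222, 0.503, 0.231] pointing down, gripper open.
Joint ranges: [-178.18, 178.18], [-50.72, 133.34], [12.68, 142.11], [-81.47, 261.47], [9.98, 163.14], [-165.26, 165.26]. Speed limits (degrees/s): [136.94, 136.94, 180, 180, 180, 180].

## Interface

Orientations are given as a 3x3 rotation matrix whose columns are the frame's x, y, z axes.
In Python, from rig import env gives the robot as it stands.
- The arm moves only by the tool servo_tool, never from a script. Its argument "deltas" is text: rows parted by semicolons, each of 7 numbers parted by spaces: the opening, from 0 (shut) to 1 (fully open), then the shift along the tool's x, y, z in mm, then the turn, a rotation vector about the tool's x, y, z in rad. A call has 1 to 8 rows; each row shifts and turns the commanded pose from where the row before left it, along the tool's axes as they then stand; what a row does not reach is not made up. A row lasts 1/12 s, in which the tool goes at most 41.7 mm and 7.16 degrees, less where a joint would pass 70% of its speed; a pose out of reach is approached as far as the arm can. A call is refused whole if a number of a shift passes 41.7 or a number of a turn 0.125, either way. A call with a gripper value outside its range is refused whole. The fingers move at their own pace and stop on an object; "newtons" is the grip in N (left out, the last holds). Time passes only in rows, so rows that do not move let the fingers close. It gives the time, the measured TCP pose, the force, the opening and the grip force at its end, in the units of the state.
- env.observe(): the state, without advancing time (a new reading comes with each control period).
- env.get_image(name): name is "scene" or "top" or "wrist"; returns a dict with "img" (480x640x3 uint8, red, green, blue), "depth" (480x640 float32, m along the optical axis (not along the pixel's ray), 0 where there is no reading), "camera_matrix" (3x3 intrinsics, pixels), "world_to_cam" (4x4, takes a point from world to camera coordinates). Camera axes: x right, y down, z forward; pixel columns grow to the right and rows downward; lengths in m; the calibration is good to about 2 mm. The wrist camera is an equidistant fisheye: a pixel r from the principal point sees the ray r / f radians off the axis. A picture is of the moment at which its call begins.
- env.close_job(): hands the job in; it is judged then, once.
Trained networks look in a picture, given as the dict that the camera call returned (one of the last four; its "shot" number tells which), for a name from the list of things; names that differ only in an ending like _2 or _b are one class to them, and where a whole thing is asked for, a point or a joint stands for the part that bears it (a point fixed in the world has none). Each returns a list of dicts, best first, with "conf" (0 to 1); they miss things now and then, are a little off and sometimes report something else, mostly with a low value. They report only what shows in the picture. A call takes as long as a camera call.
- env.spot_in(name, picture): "bbox" ([centre column, centre row, width, height] in pixels, round what is visible of it).
- env.spot_point(name, picture): "uv" ([column, row] in pixels: a listed point, or the origin of a listed thing).
The state is a dict: "time_s": time; "q": joint angles; "qvel": joint speeds; "joint_efforts": joint torques, N m; "position": TCP position; "tool_rot": TCP orientation; "ft_force": force on the tool from outside, world axes, zero at the start; "wrist_torque": the same for the moment, N m; "grip_width": finger opening in m; "gripper_force": force on a finger pad.
Only numpy, scipy, OpenCV 4.12 (cv2) and the standard library are available. Lean on these libraries where they do the work, as an engineer would, in place of code of your own. Each camera call takes 0.05 s, during which the arm holds its last target. There are 200 camera calls.

## Task

On the coil dock, swing the brass latch out of the way, stand the aerial coil with the oblong foot upright between the dock's corner guides and press it down until the carriage under it is fully home; then swing the latch back as far as it goes, across the coil's foot, to lock it in. Place the coil, do not drop it, and leave the other loose things on the bench where they stand.

Things in the scene. Friction and masses are not known exactly. Their poses are not given: they have to be found in the camera images.
- coil: Plug-in aerial coil standing upright, 104 mm tall, 0.3 kg. Origin: centre of underside, z up. Oblong black bakelite foot 60 (x) x 90 (y) x 12 mm; on it a round ceramic former, diameter 46, height 12 to 98 mm, copper-wound (diameter 48) from 22 to 67 mm; brass cap on top. A half turn about z makes no difference. Told from the spare coil by its oblong foot and height.
- dock: Fixed coil dock. Origin on the bench under the coil's place, x roughly away from the robot. Dark wooden base x -75..55, y +-65, 24 mm high. Steel corner guides at (+,+), (-,+), (+,-) leave 63 (x) x 93 mm (y) for the foot (long side along y); legs 22 mm along y, 14 along x, upright to z = 74 mm, flared outwards to 87. Corner (-,-) is open for the latch.
- seat (a point): Fixed point at the centre of the coil's place, 50 mm above the bench: the top of the carriage when it is fully up. Axes are the dock's. A coil just set down has its origin here; when home it is 16 mm lower.
- carriage (a joint): Travel of the white ceramic carriage plate (54 x 84 x 10 mm) on which the coil stands: 0 = up (plate top 50 mm above bench), 0.016 = fully home (plate rests on the dock's base, top 34 mm above bench). Stiff: it stays where it is pushed, carries the coil's weight without sinking and takes about 5 to 10 N more to press down.
- latch_pivot (a point): Upright axis of the brass latch, at dock (-50, -35), 48.5 mm above the bench, the underside of the latch bar.
- latch (a joint): Brass L-shaped latch, bar 14 x 8 mm. 0 = shut at its stop: arm 65 mm long from the axis points to dock +x at dock y = -35 mm, over the end of the coil's foot; the peg arm points to dock -y. Grows clockwise from above to 1.75 (open stop); clear of the coil's place from 1.1. Starts in the way, stays where left, passes over the foot (2.5 mm gap) only with the coil home.
- latch_peg (a point): Top centre of the latch's upright round brass peg, 14 mm in diameter, 60 mm tall, top 116.5 mm above the bench, 55 mm from the latch axis. At latch angle q it is at pivot + 55 mm x (-sin q, -cos q) in the dock's axes.
- spare_coil: Bystander: spare coil with round foot 72 mm in diameter, 66 mm tall. Loose; origin centre of underside.
- valve: Bystander: green glass valve standing on a black base, 60 mm in diameter, 141 mm tall. Loose; origin centre of underside.
- choke: Bystander: iron-cored choke, 60 x 70 mm, 74 mm tall. Loose; origin centre of underside.
- plug: Bystander: black bakelite battery plug, 52 mm in diameter, 70 mm tall with its pins, beside the dock. Loose; origin centre of underside.
- foot: Bystander: aluminium angle chassis foot 30 x 80 mm, 60 mm tall, beyond the dock. Loose; origin centre of underside.
- driver: Bystander: screwdriver 190 mm long lying towards the back. Loose.

How it is judged:
By the outcome, as a careful person would: the job done as asked, in the order asked, and still so for the second after the job is handed in, with the robot touching nothing.
It also fails if it takes over 72 s, if anything falls off the work surface, if the arm or the gripper's body presses on something with over 40 N, if the wrist force passes 120 N, or if a joint passes its speed limit or range.

## Working session

There is one attempt and no reset: what is moved stays moved. The work goes in short steps, Python scripts to look and compute and a tool call to move; the robot and the scene stay as the last step left them, time stands still between calls to the robot, and variables do not carry over. Pictures are saved under pics/ and viewed, at most 10 in all, crops included, and the job is handed in when it is done.

Besides the shell and the picture viewer there is one more tool, called after "Call:" as name(argument=value, ...), one argument or row to a line, values as JSON. servo_tool: Moves the arm, as the interface text tells. Its arguments: {"type":"object","properties":{"deltas":{"type":"string"},"newtons":{"type":"number"}},"required":["deltas"]}

```bash
ls; mkdir -p pics
cat > h.py <<'E'
import numpy as np, cv2
from rig import env
def save(p,n): cv2.imwrite(f'pics/{n}.png',cv2.cvtColor(p['img'],cv2.COLOR_RGB2BGR))
def ray(p,uv,fish=False):
    K=p['camera_matrix'];a=(uv[0]-K[0,2])/K[0,0];b=(uv[1]-K[1,2])/K[1,1]
    if fish:
        r=np.hypot(a,b);s=np.sin(r)/r if r>1e-9 else 1;d=np.array([a*s,b*s,np.cos(r)])
    else: d=np.array([a,b,1.])
    M=np.linalg.inv(p['world_to_cam']);return M[:3,3],M[:3,:3]@d
def atz(p,uv,z,fish=False):
    o,d=ray(p,uv,fish);return o+d*(z-o[2])/d[2]
def tri(rs):
    A=np.zeros((3,3));b=np.zeros(3)
    for o,d in rs:
        d=d/np.linalg.norm(d);P=np.eye(3)-np.outer(d,d);A+=P;b+=P@o
    x=np.linalg.solve(A,b);return x,[np.linalg.norm((np.eye(3)-np.outer(d,d)/(d@d))@(x-o)) for o,d in rs]
def cloud(p):
    K=p['camera_matrix'];D=p['depth'];v,u=np.mgrid[:480,:640]
    X=np.stack([(u-K[0,2])/K[0,0]*D,(v-K[1,2])/K[1,1]*D,D],-1)
    M=np.linalg.inv(p['world_to_cam']);W=X@M[:3,:3].T+M[:3,3];W[D==0]=np.nan;return W
E
python3 - <<'E'
from h import *
np.set_printoptions(precision=4,suppress=True)
P={}
for n in('scene','top'):
    p=P[n]=env.get_image(n);save(p,n)
for t in['coil','dock','seat','latch_pivot','latch_peg','spare_coil','valve','choke','plug','foot','driver']:
    R=[]
    for n in P:
        s=env.spot_point(t,P[n]); 
        if s: R.append(ray(P[n],s[0]['uv'])); print(t,n,np.round(s[0]['uv'],1),round(s[0]['conf'],2),end=' ')
    print(*(tri(R) if len(R)==2 else ['-']))
o=env.observe();print(o['position'],o['tool_rot'],o['ft_force'],env.grasp_offset)
E
```

```text
pics
coil scene [423.6 247.5] 0.73 coil top [242.7 305.1] 0.88 [ 0.4479  0.2125 -0.0067] [np.float64(0.00276019747813781), np.float64(0.002760197478137723)]
dock scene [227.9 268.5] 0.57 dock top [406.6 229.5] 0.89 [ 0.6191 -0.1853  0.0061] [np.float64(0.003265658132364374), np.float64(0.0032656581323644547)]
seat scene [221.1 247.9] 0.9 seat top [406.3 230.6] 0.84 [ 0.6155 -0.1852  0.0566] [np.float64(0.005142942638633818), np.float64(0.005142942638633729)]
latch_pivot scene [225.  234.1] 0.75 latch_pivot top [422.3 252.9] 0.79 [ 0.5591 -0.2121  0.0476] [np.float64(0.005056477797168662), np.float64(0.005056477797168816)]
latch_peg scene [205.5 195.8] 0.89 latch_peg top [443.9 267.7] 0.58 [ 0.5246 -0.253   0.1167] [np.float64(0.001625937857105722), np.float64(0.0016259378571057935)]
spare_coil top [178.9 247.8] 0.6 -
valve scene [503.3 249.2] 0.72 valve top [170.9 308.6] 0.77 [0.4443 0.381  0.0122] [np.float64(0.00613051992653004), np.float64(0.006130519926530096)]
choke top [248.2 237.8] 0.65 -
plug scene [151.3 266.1] 0.73 plug top [467.3 216.1] 0.75 [ 0.6486 -0.3357  0.0111] [np.float64(0.001739316589210582), np.float64(0.0017393165892105376)]
foot top [416.9 181.6] 0.92 -
driver top [271.7 182.8] 0.86 -
[0.2222 0.5031 0.2313] [[-0.9148  0.4039 -0.    ]
 [ 0.4039  0.9148 -0.    ]
 [-0.     -0.     -1.    ]] [ 0.1705 -0.8756 -0.7887] 0.0187
```

View pics/top.png

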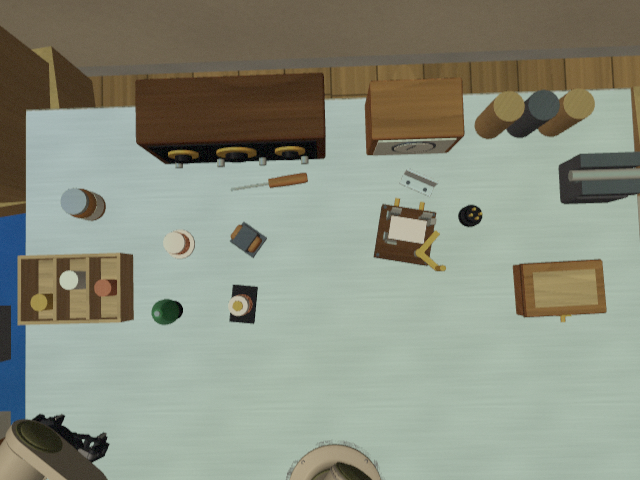

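View pics/scene.png

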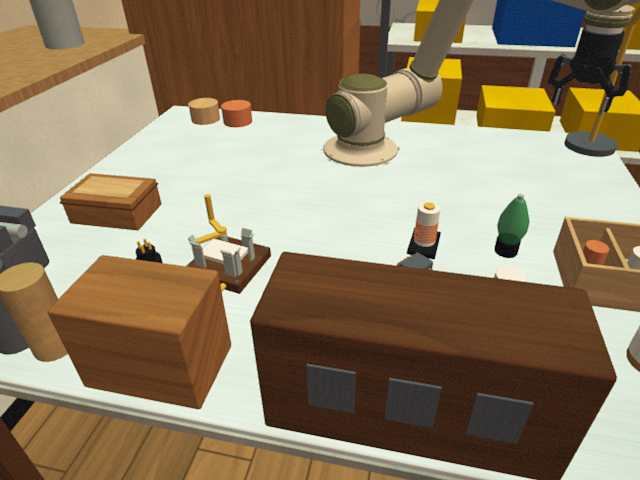

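The top view shows the coil at (240,304), the dock at (406,235), and the latch pivot at (420,255) with its peg at (441,268). The latch is about 0.5 rad open. In the scene view, the peg top is at (207,197) and the coil is at (426,230).

I'll move towards the dock and take wrist views on the way.

Call:
servo_tool(
  deltas="1 -24 -22.4 -2.9 0 0 0;1 -24 -22.4 -2.9 0 0 0;1 -24 -22.4 -2.9 0 0 0;1 -24 -22.4 -2.9 0 0 0;1 -24 -22.4 -2.9 0 0 0;1 -24 -22.4 -2.9 0 0 0;1 -24 -22.4 -2.9 0 0 0;1 -24 -22.4 -2.9 0 0 0",
)

```text
time_s: 1.87
position: [0.3257, 0.2602, 0.2548]
tool_rot: [[-0.915, 0.404, 0.001], [0.404, 0.915, 0.0], [-0.0, 0.0, -1.0]]
ft_force: [0.3, -0.3, 0.3]
grip_width: 0.0855
gripper_force: 0.0
```

```bash
cat > look.py <<'E'
from h import *
import sys,pickle
np.set_printoptions(precision=4,suppress=True)
p=env.get_image('wrist');save(p,sys.argv[1]);pickle.dump(p,open(f'{sys.argv[1]}.pkl','wb'))
for a in sys.argv[2:]:
    n,z=a.split('=');s=env.spot_point(n,p)
    for k in s[:2]: print(n,np.round(k['uv'],1),round(k['conf'],2),atz(p,k['uv'],float(z),True))
o=env.observe();print(o['time_s'],o['position'],o['ft_force'])
E
python3 look.py w1 coil=0 choke=0 valve=0
```

```text
coil [320.9 309. ] 0.6 [0.4521 0.2062 0.    ]
choke [355.1 397.2] 0.67 [0.6029 0.1921 0.    ]
valve [456.5 243.4] 0.8 [0.4404 0.3857 0.    ]
2.0667 [0.3257 0.2613 0.2547] [ 0.2936 -0.0196  0.1857]
```

Call:
servo_tool(
  deltas="1 -24 -22.4 -2.9 0 0 0;1 -24 -22.4 -2.9 0 0 0;1 -24 -22.4 -2.9 0 0 0;1 -24 -22.4 -2.9 0 0 0;1 -24 -22.4 -2.9 0 0 0;1 -24 -22.4 -2.9 0 0 0;1 -24 -22.4 -2.9 0 0 0;1 -24 -22.4 -2.9 0 0 0",
)

```text
time_s: 2.73
position: [0.4291, 0.0198, 0.2778]
tool_rot: [[-0.916, 0.402, 0.0], [0.402, 0.916, 0.0], [0.0, 0.0, -1.0]]
ft_force: [1.1, 1.0, 0.7]
grip_width: 0.0853
gripper_force: 0.0
```

```bash
python3 look.py w2 coil=0 dock=0 latch_peg=.1165 latch_pivot=.0485 seat=.05
```

```text
coil [469.5 149.7] 0.89 [0.4504 0.2039 0.    ]
dock [240.1 367.6] 0.96 [ 0.6107 -0.1833  0.    ]
latch_pivot [194.3 367.3] 0.88 [ 0.5607 -0.2147  0.0485]
seat [230.2 397.4] 0.92 [ 0.6209 -0.1945  0.05  ]
3.0333 [0.4283 0.0216 0.2776] [-0.7211  0.7155  0.3479]
```

Call:
servo_tool(
  deltas="1 -24 -22.4 -2.9 0 0 0;1 -24 -22.4 -2.9 0 0 0;1 -24 -22.4 -2.9 0 0 0;1 -24 -22.4 -2.9 0 0 0;1 -24 -22.4 -2.9 0 0 0;1 -24 -22.4 -2.9 0 0 0;1 -24 -22.4 -2.9 0 0 0;1 -24 -22.4 -2.9 0 0 0",
)

```text
time_s: 3.7
position: [0.5327, -0.2209, 0.3011]
tool_rot: [[-0.916, 0.402, 0.0], [0.402, 0.916, 0.0], [0.0, 0.0, -1.0]]
ft_force: [0.1, -0.5, -0.0]
grip_width: 0.0854
gripper_force: 0.0
```

```bash
python3 look.py w3 dock=0 latch_peg=.1165 latch_pivot=.0485 seat=.05 plug=0
```

```text
dock [371.3 241.3] 0.93 [ 0.6198 -0.188   0.    ]
latch_peg [286.3 211.4] 0.91 [ 0.521  -0.2484  0.1165]
latch_pivot [337.8 218.5] 0.9 [ 0.5632 -0.2124  0.0485]
seat [375.4 253.4] 0.87 [ 0.6174 -0.189   0.05  ]
plug [272.1 301.7] 0.85 [ 0.6462 -0.3404  0.    ]
4.0 [ 0.5319 -0.2195  0.3011] [-0.3905  0.7752  0.6576]
```

Call:
servo_tool(
  deltas="1 0 0 0 0 0 .115;1 0 0 0 0 0 .115;1 0 0 0 0 0 .115;1 0 0 0 0 0 .115;1 0 0 0 0 0 .115;1 0 0 0 0 0 .115;1 0 0 0 0 0 .115;1 0 0 0 0 0 .115",
)

```text
time_s: 4.67
position: [0.5318, -0.2196, 0.3014]
tool_rot: [[-0.229, 0.973, 0.0], [0.973, 0.229, -0.0], [-0.0, 0.0, -1.0]]
ft_force: [0.2, -1.2, 0.2]
grip_width: 0.0859
gripper_force: 0.0
```

```bash
python3 look.py w4 dock=0 latch_peg=.1165 latch_pivot=.0485 seat=.05 plug=0
```

```text
dock [393.7 180.1] 0.88 [ 0.6166 -0.1875  0.    ]
latch_peg [305.1 240.3] 0.93 [ 0.525  -0.2493  0.1165]
latch_pivot [345.5 195.5] 0.83 [ 0.5586 -0.2117  0.0485]
seat [402.8 186.5] 0.71 [ 0.6168 -0.1867  0.05  ]
plug [383.1 297.4] 0.67 [ 0.648  -0.3419  0.    ]
4.9667 [ 0.5319 -0.2207  0.3011] [-1.5799  0.3507 -1.2074]
```

Call:
servo_tool(
  deltas="1 0 0 0 0 0 .115;1 0 0 0 0 0 .115;1 0 0 0 0 0 .115;1 0 0 0 0 0 .115;1 0 0 0 0 0 .115;1 0 0 0 0 0 .115;1 0 0 0 0 0 .115;1 0 0 0 0 0 .115",
)

```text
time_s: 5.63
position: [0.5319, -0.2211, 0.3009]
tool_rot: [[0.635, 0.772, -0.0], [0.772, -0.635, 0.0], [0.0, -0.0, -1.0]]
ft_force: [0.3, -0.3, 0.7]
grip_width: 0.0854
gripper_force: 0.0
```

```bash
python3 look.py w5 dock=0 latch_peg=.1165 latch_pivot=.0485 seat=.05 plug=0
```

```text
dock [355.  122.2] 0.76 [ 0.6149 -0.1846  0.    ]
latch_peg [335.4 240.5] 0.65 [ 0.5253 -0.2511  0.1165]
latch_pivot [333.3 175. ] 0.73 [ 0.5579 -0.2114  0.0485]
seat [361.1 121.5] 0.62 [ 0.6166 -0.1852  0.05  ]
plug [450.9 206.6] 0.59 [ 0.6476 -0.342   0.    ]
5.9333 [ 0.5319 -0.2212  0.3009] [-0.3463  0.4414 -0.1986]
```

```bash
cat >> h.py <<'E'
def fcloud(p):
    K=p['camera_matrix'];D=p['depth'];v,u=np.mgrid[:480,:640]
    a=(u-K[0,2])/K[0,0];b=(v-K[1,2])/K[1,1];r=np.hypot(a,b)+1e-9;t=np.tan(np.minimum(r,1.4))/r
    X=np.stack([a*t*D,b*t*D,D],-1);M=np.linalg.inv(p['world_to_cam']);W=X@M[:3,:3].T+M[:3,3];W[D==0]=np.nan;return W
def rect(W,c,R,z0,z1):
    m=(W[...,2]>z0)&(W[...,2]<z1)&(np.hypot(W[...,0]-c[0],W[...,1]-c[1])<R)
    P=W[m][:,:2]; 
    return len(P),cv2.minAreaRect((P*1000).astype(np.float32)) if len(P)>4 else None, np.median(W[m][:,2]) if len(P) else 0
E
python3 - <<'E'
from h import *
import pickle
P={n:pickle.load(open(n+'.pkl','rb')) for n in('w1','w2','w3','w4','w5')}
rs={'latch_peg':{'w3':(286.3,211.4),'w4':(305.1,240.3),'w5':(335.4,240.5)},'latch_pivot':{'w2':(194.3,367.3),'w3':(337.8,218.5),'w4':(345.5,195.5),'w5':(333.3,175)},'seat':{'w2':(230.2,397.4),'w3':(375.4,253.4),'w4':(402.8,186.5),'w5':(361.1,121.5)},'coil':{'w1':(320.9,309),'w2':(469.5,149.7)}}
for k,v in rs.items(): print(k,*tri([ray(P[n],uv,True) for n,uv in v.items()]))
C={n:fcloud(p) for n,p in P.items()};C['top']=cloud(env.get_image('top'))
for n in C:
    W=C[n]
    print(n,'coil',rect(W,(.449,.206),.07,.009,.016),'base',rect(W,(.61,-.187),.11,.019,.029),'plate',rect(W,(.617,-.186),.06,.047,.054),'peg',rect(W,(.524,-.25),.02,.111,.12),'bar',rect(W,(.56,-.212),.09,.0545,.0585))
E
```

```text
latch_peg [ 0.52394426 -0.25179946  0.10796666] [np.float64(0.002258691490268866), np.float64(0.0013741009123438433), np.float64(0.0015735357879022437)]
latch_pivot [ 0.55896265 -0.21119532  0.05394459] [np.float64(0.0011171926432300562), np.float64(0.0029244082441926013), np.float64(0.0010444940621072165), np.float64(0.0008928268475277486)]
seat [ 0.61451627 -0.18685732  0.05923459] [np.float64(0.0013258839412590147), np.float64(0.002290691717471366), np.float64(0.0011402329981971561), np.float64(0.002525302635292419)]
coil [ 0.45193346  0.20530142 -0.0020689 ] [np.float64(0.0012128337446511955), np.float64(0.0012128337446509823)]
w1 coil (1652, ((451.39886474609375, 209.56869506835938), (60.92353439331055, 91.56036376953125), 83.4298324584961), np.float64(0.011012295143338263)) base (1041, ((577.3323974609375, -176.25918579101562), (111.26119232177734, 90.95944213867188), 66.77606964111328), np.float64(0.02352489524948903)) plate (390, ((603.806396484375, -185.34349060058594), (110.23887634277344, 57.9367561340332), 86.1161880493164), np.float64(0.049497049788687575)) peg (0, None,
[... 2761 characters left out ...]
83895874023438, 96.4916000366211), 56.547245025634766), np.float64(0.05559237800556929))
top coil (423, ((460.8824768066406, 210.66470336914062), (59.87858581542969, 105.92329406738281), 83.20552062988281), np.float64(0.012327633307938513)) base (1453, ((617.5935668945312, -183.08973693847656), (130.39108276367188, 148.17764282226562), 79.20096588134766), np.float64(0.02386531032896455)) plate (683, ((607.572509765625, -187.34979248046875), (107.62731170654297, 89.91822052001953), 83.82894897460938), np.float64(0.05012889224296546)) peg (0, None, 0) bar (159, ((604.2512817382812, -207.52955627441406), (106.28746795654297, 80.1731185913086), 49.606285095214844), np.float64(0.056362726693858))
```

View pics/w3.png

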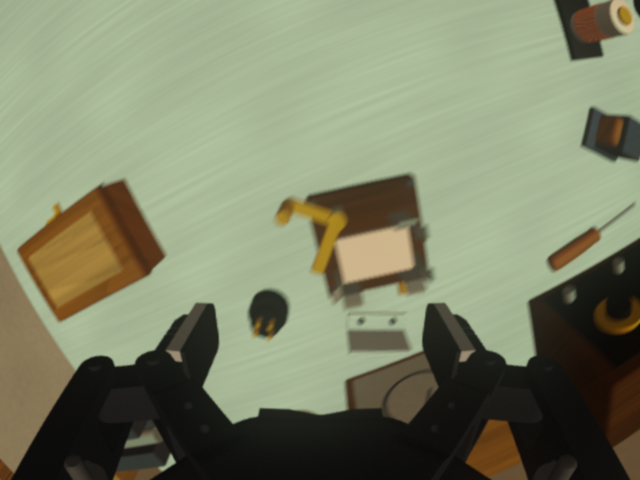

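The wrist view shows the peg top at (287,211), the pivot at (343,222) and the plate at (375,253). Depth and triangulation agree:
- **Dock:** origin (0.617, -0.186), yaw -10.8°.
- **Latch:** q≈0.56, with the peg at (0.524, -0.251).

Next I'll grasp the peg.

Call:
servo_tool(
  deltas="1 0 0 0 0 0 .06;1 -27.4 14.7 0 0 0 0;1 0 0 37.5 0 0 0;1 0 0 37.5 0 0 0;1 0 0 37.5 0 0 0;1 0 0 37.5 0 0 0;1 0 0 37.5 0 0 0;1 0 0 37.5 0 0 0",
)

```text
time_s: 6.65
position: [0.524, -0.2513, 0.0745]
tool_rot: [[0.677, 0.736, 0.001], [0.736, -0.677, -0.0], [0.0, 0.001, -1.0]]
ft_force: [1.3, -1.4, -0.0]
grip_width: 0.0853
gripper_force: 0.0
```

Call:
servo_tool(
  deltas="1 0 0 0 0 0 0;0 0 0 0 0 0 0;0 0 0 0 0 0 0;0 0 0 0 0 0 0;0 0 0 0 0 0 0;0 0 0 0 0 0 0;0 0 0 0 0 0 0;0 0 0 0 0 0 0",
  newtons=40,
)

```text
time_s: 7.32
position: [0.5244, -0.2517, 0.077]
tool_rot: [[0.678, 0.735, 0.001], [0.735, -0.678, -0.001], [0.0, 0.002, -1.0]]
ft_force: [-0.9, 0.7, 6.6]
grip_width: 0.0132
gripper_force: 38.9
```

Call:
servo_tool(
  deltas="0 .33 -6.04 0 0 0 .11;0 .33 -6.04 0 0 0 .11;0 .33 -6.04 0 0 0 .11;0 .33 -6.04 0 0 0 .11;0 .33 -6.04 0 0 0 .11;0 .33 -6.04 0 0 0 .11;0 .33 -6.04 0 0 0 .11;0 .33 -6.04 0 0 0 .11",
)

```text
time_s: 7.98
position: [0.5072, -0.2085, 0.077]
tool_rot: [[0.998, -0.06, 0.003], [-0.06, -0.998, -0.002], [0.003, 0.002, -1.0]]
ft_force: [2.0, -2.5, 4.0]
grip_width: 0.0129
gripper_force: 38.9
```

Call:
servo_tool(
  deltas="0 0 0 0 0 0 0;0 0 0 0 0 0 0;0.4 0 0 0 0 0 0;0.4 0 0 0 0 0 0;0.4 0 0 0 0 0 0",
)

```text
time_s: 8.4
position: [0.5062, -0.208, 0.0757]
tool_rot: [[0.999, -0.053, -0.001], [-0.053, -0.999, 0.0], [-0.001, -0.0, -1.0]]
ft_force: [-1.2, 0.1, 0.3]
grip_width: 0.0341
gripper_force: 0.0
```

Call:
servo_tool(
  deltas="0.4 0 0 -30 0 0 0;0.4 0 0 -40 0 0 0;0.6 0 0 -40 0 0 0;1 0 0 -40 0 0 0;1 0 0 -40 0 0 0;1 0 0 0 0 0 0",
)

```text
time_s: 8.9
position: [0.5082, -0.2092, 0.2737]
tool_rot: [[0.999, -0.053, 0.011], [-0.053, -0.999, -0.008], [0.011, 0.007, -1.0]]
ft_force: [-0.3, -0.3, 1.1]
grip_width: 0.0804
gripper_force: 0.0
```

```bash
python3 look.py w6 latch_peg=.1165
python3 - <<'E'
from h import *
import pickle
W=fcloud(pickle.load(open('w6.pkl','rb')))
print('peg',rect(W,(.506,-.212),.03,.111,.12),'base',rect(W,(.61,-.187),.11,.019,.029))
print(env.observe()['tool_rot'],env.observe()['q'])
for n in ('w1','w2'):
    W=fcloud(pickle.load(open(n+'.pkl','rb')));print(n,rect(W,(.451,.209),.04,.099,.108),rect(W,(.451,.209),.05,.092,.099),rect(W,(.451,.209),.07,.005,.016))
E
```

```text
latch_peg [315.3 218.3] 0.83 [ 0.5106 -0.2057  0.1165]
9.0 [ 0.5066 -0.2082  0.2669] [-0.062  -0.7321 -1.0633]
peg (208, ((507.08953857421875, -207.8633575439453), (13.080841064453125, 12.997960090637207), 73.62171936035156), np.float64(0.11512793428284226)) base (7235, ((607.1158447265625, -184.714111328125), (130.45945739746094, 130.66165161132812), 79.10855865478516), np.float64(0.022898997538890353))
[[ 0.99857862 -0.0532602   0.00202377]
 [-0.05325744 -0.99857984 -0.00139335]
 [ 0.00209511  0.00128359 -0.99999698]] [-3.47287217e+01  2.02139618e+01  7.08863079e+01  4.46348835e-04
  8.87589525e+01  5.83242238e+01]
w1 (411, ((451.0069580078125, 209.35995483398438), (22.813072204589844, 23.028583526611328), 40.53234100341797), np.float64(0.10290794701793732)) (1024, ((450.8586730957031, 210.01071166992188), (44.48314666748047, 44.55878829956055), 57.7387580871582), np.float64(0.09695190183413713)) (1736, ((451.3477478027344, 209.4957275390625), (61.036930084228516, 91.43049621582031), 83.18858337402344), np.float64(0.010947483250724754))
w2 (431, ((448.9912414550781, 207.70811462402344), (27.968891143798828, 22.893020629882812), 31.773426055908203), np.float64(0.10259656195632327)) (1107, ((451.21044921875, 208.57662963867188), (45.019107818603516, 44.829750061035156), 9.932841300964355), np.float64(0.09654156299661998)) (2039, ((451.13775634765625, 208.6822052001953), (60.89982986450195, 90.44965362548828), 83.0068130493164), np.float64(0.010671110786939664))
```

Call:
servo_tool(
  deltas="1 -6.5 -34.5 0 0 0 0;1 -6.5 -34.5 0 0 0 0;1 -6.5 -34.5 0 0 0 0;1 -6.5 -34.5 0 0 0 0;1 -6.5 -34.5 0 0 0 0;1 -6.5 -34.5 0 0 0 0;1 -6.5 -34.5 0 0 0 0;1 -6.5 -34.5 0 0 0 0",
)

```text
time_s: 9.67
position: [0.4684, 0.0719, 0.2642]
tool_rot: [[0.999, -0.054, -0.003], [-0.054, -0.999, 0.0], [-0.004, -0.0, -1.0]]
ft_force: [1.1, 0.3, -0.7]
grip_width: 0.0857
gripper_force: 0.0
```

Call:
servo_tool(
  deltas="1 -6.5 -34.5 0 0 0 0;1 -6.5 -34.5 0 0 0 0;1 -6.5 -34.5 0 0 0 0;1 -6.5 -34.5 0 0 0 0;1 0 0 0 0 0 0;1 0 0 0 0 0 0",
)

```text
time_s: 10.17
position: [0.4501, 0.2107, 0.2642]
tool_rot: [[0.999, -0.05, -0.003], [-0.05, -0.999, -0.001], [-0.003, 0.001, -1.0]]
ft_force: [0.0, -0.0, 1.1]
grip_width: 0.0856
gripper_force: 0.0
```

```bash
python3 look.py w7 coil=0
python3 - <<'E'
from h import *
import pickle
W=fcloud(pickle.load(open('w7.pkl','rb')));print(rect(W,(.451,.209),.04,.099,.108),rect(W,(.451,.209),.05,.092,.099),rect(W,(.451,.209),.07,.005,.016))
o=env.observe();print(o['tool_rot'],o['q'],o['position'])
E
```

```text
coil [320.7 192. ] 0.73 [0.4522 0.2101 0.    ]
10.2667 [0.4509 0.209  0.2648] [ 0.3499  0.2721 -0.3175]
(601, ((452.5282897949219, 209.92738342285156), (26.1258544921875, 23.223167419433594), 46.24300765991211), np.float64(0.10274770275420647)) (1551, ((451.8585205078125, 209.1895294189453), (45.04297637939453, 44.78684997558594), 2.8435280323028564), np.float64(0.09685141415313114)) (1929, ((451.819091796875, 209.23736572265625), (60.65898132324219, 90.69600677490234), 83.30604553222656), np.float64(0.010922654077352434))
[[ 9.98533539e-01 -5.40899787e-02 -2.24623960e-03]
 [-5.40919149e-02 -9.98535632e-01 -8.10288351e-04]
 [-2.19912180e-03  9.30603496e-04 -9.99997149e-01]] [ 1.11993299e+01  1.51478250e+01  7.86888798e+01 -2.05884843e-02
  8.62985618e+01  1.04301384e+02] [0.45086537 0.20895508 0.26479684]
```

Call:
servo_tool(
  deltas="1 1 0 0 0 0 0;1 0 0 34 0 0 0;1 0 0 34 0 0 0;1 0 0 34 0 0 0;1 0 0 34 0 0 0;1 0 0 33 0 0 0;1 0 0 33 0 0 0;1 0 0 0 0 0 0",
)

```text
time_s: 10.93
position: [0.4495, 0.2077, 0.0591]
tool_rot: [[0.998, -0.056, -0.01], [-0.056, -0.998, -0.002], [-0.01, 0.003, -1.0]]
ft_force: [0.4, 0.9, 0.1]
grip_width: 0.0856
gripper_force: 0.0
```

Call:
servo_tool(
  deltas="0.3 0 0 0 0 0 0;0.3 0 0 0 0 0 0;0.3 0 0 0 0 0 0;0.3 0 0 0 0 0 0;0.3 0 0 0 0 0 0;0.3 0 0 0 0 0 0",
  newtons=70,
)

```text
time_s: 11.43
position: [0.4532, 0.2095, 0.0662]
tool_rot: [[0.999, -0.054, 0.004], [-0.054, -0.999, 0.0], [0.004, -0.0, -1.0]]
ft_force: [-0.7, -2.3, 7.3]
grip_width: 0.0446
gripper_force: 70.3
```

Call:
servo_tool(
  deltas="0.3 0 0 -8 0 0 0;0.3 0 0 -20 0 0 0;0.3 0 0 -30 0 0 0;0.3 0 0 -36 0 0 0;0.3 0 0 -36 0 0 0;0.3 0 0 -36 0 0 0;0.3 0 0 -18 0 0 0;0.3 0 0 0 0 0 0",
)

```text
time_s: 12.1
position: [0.4531, 0.2099, 0.2532]
tool_rot: [[0.999, -0.054, 0.009], [-0.054, -0.999, 0.002], [0.009, -0.002, -1.0]]
ft_force: [0.4, -0.2, -2.6]
grip_width: 0.0444
gripper_force: 72.2
```

Call:
servo_tool(
  deltas="0.3 7.7 16.1 0 0 0 0;0.3 15.4 32.2 0 0 0 0;0.3 15.4 32.2 0 0 0 0;0.3 15.4 32.2 0 0 0 0;0.3 15.4 32.2 0 0 0 0;0.3 15.4 32.2 0 0 0 0;0.3 15.4 32.2 0 0 0 0;0.3 15.4 32.2 0 0 0 0",
)

```text
time_s: 12.77
position: [0.554, -0.0394, 0.2469]
tool_rot: [[0.999, -0.054, -0.002], [-0.054, -0.999, 0.001], [-0.002, -0.001, -1.0]]
ft_force: [-0.1, -0.6, -3.2]
grip_width: 0.0444
gripper_force: 72.4
```

Call:
servo_tool(
  deltas="0.3 15.4 32.2 0 0 0 0;0.3 15.4 32.2 0 0 0 0;0.3 15.4 32.2 0 0 0 0;0.3 15.4 32.2 0 0 0 0;0.3 7.7 16.1 0 0 0 0;0.3 0 0 0 0 0 0",
)

```text
time_s: 13.27
position: [0.6158, -0.1899, 0.2454]
tool_rot: [[0.998, -0.058, -0.003], [-0.058, -0.998, 0.001], [-0.003, -0.0, -1.0]]
ft_force: [-0.8, 0.5, -2.8]
grip_width: 0.0442
gripper_force: 72.3
```

Call:
servo_tool(
  deltas="0.3 0 0 0 0 0 -.05;0.3 0 0 0 0 0 -.11;0.3 0 0 0 0 0 -.11;0.3 0 0 0 0 0 -.11;0.3 0 0 0 0 0 -.11;0.3 0 0 0 0 0 -.11;0.3 0 0 0 0 0 -.11;0.3 0 0 0 0 0 -.11",
)

```text
time_s: 13.93
position: [0.615, -0.1853, 0.247]
tool_rot: [[0.717, 0.697, -0.002], [0.697, -0.717, 0.001], [-0.0, -0.002, -1.0]]
ft_force: [-0.5, -0.1, -3.1]
grip_width: 0.0444
gripper_force: 72.3
```

Call:
servo_tool(
  deltas="0.3 0 0 0 0 0 -.11;0.3 0 0 0 0 0 -.11;0.3 0 0 0 0 0 -.11;0.3 0 0 0 0 0 -.11;0.3 0 0 0 0 0 -.11;0.3 0 0 0 0 0 -.09;0.3 0 0 0 0 0 -.044;0.3 0 0 0 0 0 0",
)

```text
time_s: 14.6
position: [0.6151, -0.1853, 0.2471]
tool_rot: [[0.118, 0.993, -0.002], [0.993, -0.118, 0.001], [0.001, -0.002, -1.0]]
ft_force: [0.2, -0.3, -2.3]
grip_width: 0.0442
gripper_force: 72.3
```

```bash
python3 look.py w8 coil=.19
python3 - <<'E'
from h import *
import pickle
o=env.observe();print(o['tool_rot'],o['q'],o['position'],o['grip_width'],o['gripper_force'],o['ft_force'])
p=env.get_image('top');C={'w8':fcloud(pickle.load(open('w8.pkl','rb'))),'top':cloud(p),'scene':cloud(env.get_image('scene'))}
for n,W in C.items():
  for z0,z1 in((.17,.186),(.186,.202),(.202,.22)): print(n,z0,rect(W,(.617,-.186),.075,z0,z1))
E
```

```text
coil [320.4 260.2] 0.83 [ 0.6155 -0.1832  0.19  ]
14.7 [ 0.6152 -0.1856  0.2473] [-1.1031 -0.4718 -2.7104]
[[ 1.21873241e-01  9.92544880e-01 -1.25431290e-03]
 [ 9.92545467e-01 -1.21872305e-01  7.98223698e-04]
 [ 6.39406841e-04 -1.34224469e-03 -9.99998895e-01]] [-2.73268819e+01  3.10116772e+01  5.61640188e+01  7.64913558e-03
  9.29091460e+01 -2.03262975e+01] [ 0.61523823 -0.18561517  0.24733869] 0.04434947206212968 72.3235023021698 [-1.10314053 -0.47177224 -2.7103527 ]
w8 0.17 (129, ((624.0169677734375, -142.2378692626953), (0.8752630949020386, 58.435997009277344), 79.2279052734375), np.float64(0.18369822364640304))
w8 0.186 (6485, ((618.4354858398438, -172.7814483642578), (63.05845642089844, 60.20241165161133), 79.93999481201172), np.float64(0.19193687829956338))
w8 0.202 (782, ((617.1306762695312, -170.7788543701172), (16.853246688842773, 45.36513900756836), 84.4979476928711), np.float64(0.21199666085665456))
top 0.17 (6, ((603.2289428710938, -173.49868774414062), (102.8284683227539, 27.682695388793945), 48.70503616333008), np.float64(0.18329349334534162))
top 0.186 (106, ((606.88525390625, -174.68716430664062), (104.7540283203125, 42.96504211425781), 48.934879302978516), np.float64(0.19260858605856512))
top 0.202 (8, ((599.3087768554688, -168.8237762451172), (11.956408500671387, 1.204708218574524), 48.57851028442383), np.float64(0.21335465666630982))
scene 0.17 (48, ((637.4807739257812, -178.71185302734375), (49.5027961730957, 103.60504913330078), 23.695894241333008), np.float64(0.1851137227546459))
scene 0.186 (768, ((616.2937622070312, -188.78121948242188), (92.16517639160156, 63.179317474365234), 80.49323272705078), np.float64(0.19511940285608265))
scene 0.202 (228, ((626.3912963867188, -182.1512908935547), (24.024118423461914, 47.23233413696289), 30.295753479003906), np.float64(0.21172950866970974))
```

View pics/w8.png

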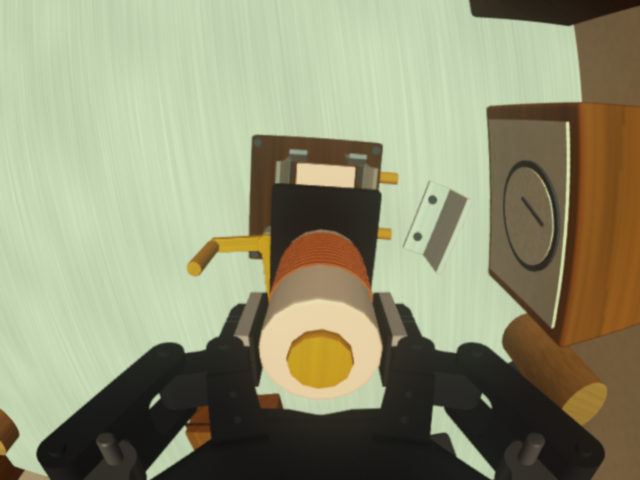

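The wrist view shows the coil upright in the fingers, with the cap at (320,358) and the foot's +y edge at (272–380,185). The latch is clear on the left, and the dock is straight below. One finer check of the fit before lowering.

```bash
cat > fit.py <<'E'
from h import *
import pickle
W=fcloud(pickle.load(open('w8.pkl','rb')))
o=np.array([.6168,-.1863]);t=np.radians(-10.8);X=np.array([np.cos(t),np.sin(t)]);Y=np.array([-X[1],X[0]])
m=(abs(W[...,2]-.192)<.004)&(np.hypot(W[...,0]-.617,W[...,1]+.186)<.07)
P=(W[m][:,:2]-o)*1000;a=P@X;b=P@Y
print('z',np.median(W[m][:,2]))
E1=[];
for y in np.arange(14,44,2):
    s=a[(b>y)&(b<y+2)]; print(y,len(s),s.min().round(1) if len(s) else '',s.max().round(1) if len(s) else '')
for x in np.arange(-28,28,8):
    s=b[(a>x)&(a<x+8)];print('x',x,np.max(s).round(1))
m=(W[...,2]>.019)&(W[...,2]<.03)&(np.hypot(W[...,0]-.617,W[...,1]+.186)<.11)
P=(W[m][:,:2]-o)*1000;a=P@X;b=P@Y
for y in np.arange(50,64,3):
    s=a[(b>y)&(b<y+3)];print('base y',y,s.min().round(1),s.max().round(1))
for x in np.arange(-70,50,15):
    s=b[(a>x)&(a<x+15)];print('base x',x,np.max(s).round(1))
E
python3 fit.py
```

```text
z 0.19193525347905277
14 178 -30.4 28.9
16 190 -30.6 28.5
18 256 -30.6 28.9
20 328 -30.6 28.7
22 381 -30.7 28.3
24 381 -30.9 28.9
26 376 -30.9 28.6
28 386 -30.9 28.9
30 391 -31.2 28.9
32 392 -31.3 28.4
34 393 -31.2 28.9
36 382 -30.7 28.6
38 392 -30.7 28.3
40 404 -30.9 28.5
42 414 -31.0 28.4
x -28 44.6
x -20 44.7
x -12 44.8
x -4 44.9
x 4 45.1
x 12 45.1
x 20 44.7
base y 50 -74.3 54.9
base y 53 -74.8 54.7
base y 56 -74.8 55.4
base y 59 -74.9 54.8
base y 62 -75.0 54.6
base x -70 64.9
base x -55 65.1
base x -40 65.3
base x -25 65.1
base x -10 65.1
base x 5 65.2
base x 20 65.3
base x 35 64.9
```

Call:
servo_tool(
  deltas="0.3 0.1 1.2 0 0 0 0;0.3 0 0 15 0 0 0;0.3 0 0 25 0 0 0;0.3 0 0 25 0 0 0;0.3 0 0 15 0 0 0;0.3 0 0 4 0 0 0;0.3 0 0 0 0 0 0;0.3 0 0 0 0 0 0",
)

```text
time_s: 15.47
position: [0.6173, -0.1866, 0.165]
tool_rot: [[0.121, 0.993, 0.001], [0.993, -0.121, -0.001], [-0.001, 0.002, -1.0]]
ft_force: [0.0, -0.7, -2.5]
grip_width: 0.0444
gripper_force: 72.4
```

Call:
servo_tool(
  deltas="0.3 0 0 5 0 0 0;0.3 0 0 5 0 0 0;0.3 0 0 5 0 0 0;0.3 0 0 5 0 0 0;0.3 0 0 5 0 0 0;0.3 0 0 5 0 0 0;0.3 0 0 0 0 0 0;0.3 0 0 0 0 0 0",
)

```text
time_s: 16.13
position: [0.6168, -0.1863, 0.1336]
tool_rot: [[0.121, 0.993, -0.001], [0.993, -0.121, 0.0], [0.0, -0.001, -1.0]]
ft_force: [-0.1, -0.8, -2.4]
grip_width: 0.0443
gripper_force: 72.4
```

Call:
servo_tool(
  deltas="0.3 0 0 4 0 0 0;0.3 0 0 4 0 0 0;0.3 0 0 4 0 0 0;0.3 0 0 3 0 0 0;0.3 0 0 2 0 0 0;0.3 0 0 2 0 0 0;0.3 0 0 1 0 0 0;0.3 0 0 0 0 0 0",
  newtons=100,
)

```text
time_s: 16.8
position: [0.6167, -0.1865, 0.1146]
tool_rot: [[0.121, 0.993, 0.0], [0.993, -0.121, -0.0], [-0.0, 0.0, -1.0]]
ft_force: [-3.2, 0.1, 2.6]
grip_width: 0.0439
gripper_force: 103.3
```

Call:
servo_tool(
  deltas="0.3 0 0 2 0 0 0;0.3 0 0 2 0 0 0;0.3 0 0 2 0 0 0;0.3 0 0 2 0 0 0;0.3 0 0 0 0 0 0;0.3 0 0 0 0 0 0",
)

```text
time_s: 17.3
position: [0.6167, -0.1864, 0.1065]
tool_rot: [[0.121, 0.993, 0.0], [0.993, -0.121, -0.0], [-0.0, 0.0, -1.0]]
ft_force: [-2.6, 0.0, 4.3]
grip_width: 0.044
gripper_force: 103.3
```

Call:
servo_tool(
  deltas="0.3 0 0 2 0 0 0;0.3 0 0 2 0 0 0;0.3 0 0 1 0 0 0;0.3 0 0 1 0 0 0;0.3 0 0 0 0 0 0;0.3 0 0 0 0 0 0",
)

```text
time_s: 17.8
position: [0.6168, -0.1865, 0.1004]
tool_rot: [[0.121, 0.993, 0.0], [0.993, -0.121, -0.0], [-0.0, 0.0, -1.0]]
ft_force: [-3.4, 0.3, 6.0]
grip_width: 0.0438
gripper_force: 103.4
```

Call:
servo_tool(
  deltas="0.3 0 0 1 0 0 0;0.3 0 0 0 0 0 0;0.3 0 0 0 0 0 0",
)

```text
time_s: 18.05
position: [0.6168, -0.1865, 0.1002]
tool_rot: [[0.121, 0.993, 0.001], [0.993, -0.121, -0.001], [-0.001, 0.001, -1.0]]
ft_force: [-5.3, 0.7, 10.6]
grip_width: 0.0437
gripper_force: 104.4
```

Call:
servo_tool(
  deltas="0.3 0 0 1 0 0 0;0.3 0 0 0 0 0 0;0.3 0 0 0 0 0 0",
)

```text
time_s: 18.3
position: [0.6169, -0.1866, 0.1001]
tool_rot: [[0.121, 0.993, 0.001], [0.993, -0.121, -0.001], [-0.001, 0.001, -1.0]]
ft_force: [-6.2, 1.1, 15.6]
grip_width: 0.044
gripper_force: 105.0
```

Call:
servo_tool(
  deltas="0.3 0 0 1.5 0 0 0;0.3 0 0 1.5 0 0 0;0.3 0 0 0 0 0 0",
)

```text
time_s: 18.55
position: [0.617, -0.1867, 0.0999]
tool_rot: [[0.12, 0.993, 0.003], [0.993, -0.12, -0.003], [-0.002, 0.003, -1.0]]
ft_force: [-10.0, 2.9, 34.4]
grip_width: 0.0441
gripper_force: 106.9
```

Call:
servo_tool(
  deltas="0.3 0 0 -2.5 0 0 0;0.3 0 0 -2 0 0 0;0.3 0 0 -0.5 0 0 0;0.3 0 0 0 0 0 0;0.3 0 0 0 0 0 0",
)

```text
time_s: 18.97
position: [0.617, -0.1865, 0.1003]
tool_rot: [[0.121, 0.993, 0.001], [0.993, -0.121, -0.0], [-0.0, 0.001, -1.0]]
ft_force: [-2.2, -0.1, 7.5]
grip_width: 0.0442
gripper_force: 103.1
```

Call:
servo_tool(
  deltas="0.7 0 0 -0.7 0 0 0;0.7 0 0 0 0 0 0;0.7 0 0 0 0 0 0;1 0 0 0 0 0 0;1 0 0 0 0 0 0;1 0 0 0 0 0 0",
)

```text
time_s: 19.47
position: [0.6169, -0.1863, 0.1005]
tool_rot: [[0.121, 0.993, -0.0], [0.993, -0.121, 0.0], [0.0, -0.0, -1.0]]
ft_force: [-0.5, -0.1, -0.6]
grip_width: 0.0852
gripper_force: 0.0
```

Call:
servo_tool(
  deltas="1 0 0 -15 0 0 0;1 0 0 -25 0 0 0;1 0 0 -35 0 0 0;1 0 0 -35 0 0 0;1 0 0 -35 0 0 0;1 -15 -28 0 0 0 0;1 -15 -28 0 0 0 0;1 0 -28 0 0 0 0",
)

```text
time_s: 20.13
position: [0.5287, -0.2077, 0.2457]
tool_rot: [[0.122, 0.993, 0.001], [0.993, -0.122, -0.001], [-0.001, 0.001, -1.0]]
ft_force: [-0.4, -0.5, -0.2]
grip_width: 0.0856
gripper_force: 0.0
```

```bash
python3 look.py w9 latch_peg=.1165 coil=.034
python3 - <<'E'
from h import *
import pickle
o=env.observe();print(o['tool_rot'],o['q'],o['position'])
W=fcloud(pickle.load(open('w9.pkl','rb')))
print('foot',rect(W,(.617,-.186),.055,.042,.0478),'cap',rect(W,(.617,-.186),.02,.13,.142),'rim',rect(W,(.617,-.186),.035,.125,.134),'peg',rect(W,(.507,-.208),.03,.111,.12))
E
```

```text
latch_peg [289.5 231.1] 0.77 [ 0.5056 -0.2069  0.1165]
latch_peg [428.7 298.4] 0.5 [ 0.612  -0.2791  0.1165]
coil [406.1 178.9] 0.81 [ 0.6154 -0.1915  0.034 ]
20.2833 [ 0.5287 -0.206   0.2463] [ 0.8097 -0.4442 -0.093 ]
[[ 1.21950683e-01  9.92536084e-01  3.91437732e-04]
 [ 9.92536154e-01 -1.21950625e-01 -1.69920457e-04]
 [-1.20916109e-04  4.09238016e-04 -9.99999909e-01]] [-3.32421068e+01  2.30024407e+01  6.99175298e+01  4.15728815e-03
  8.70559349e+01 -2.62376254e+01] [ 0.52867602 -0.20599929  0.24625785]
foot (2953, ((610.5390625, -183.26312255859375), (100.941162109375, 76.0329360961914), 75.74811553955078), np.float64(0.04494514983460801)) cap (2090, ((617.1477661132812, -185.97885131835938), (39.59299850463867, 39.33885955810547), 21.114704132080078), np.float64(0.13159704933967822)) rim (2063, ((617.4776611328125, -187.51214599609375), (45.01470947265625, 44.92324447631836), 12.251976013183594), np.float64(0.13084841705162514)) peg (250, ((506.94976806640625, -207.3039093017578), (13.126184463500977, 13.134984016418457), 44.06355285644531), np.float64(0.11531238994111945))
```

View pics/w9.png

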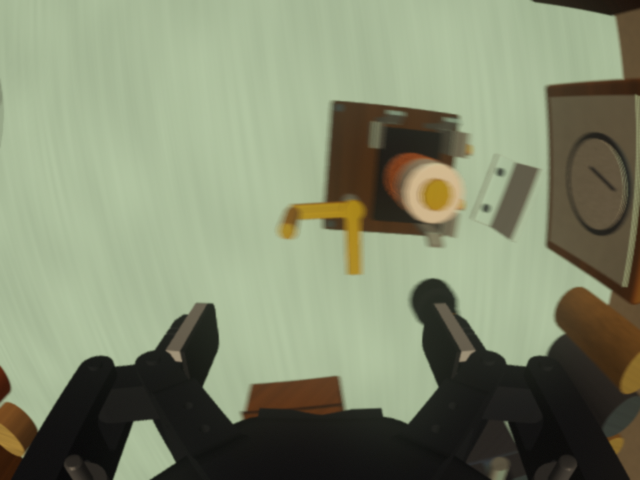

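The wrist view shows the coil in the guides, with its cap at (437,192). The foot top is at 46 mm and the rim at 132 mm, both matching fully home. The peg is at (288,222), still open at 1.45 rad. Now I'll swing the latch back.

Call:
servo_tool(
  deltas="1 0 0 0 0 0 .1087;1 0 0 0 0 0 .1087;1 0 0 0 0 0 .1087;1 0 0 0 0 0 .1087;1 0 0 0 0 0 .1087;1 0 0 0 0 0 .1087;1 0 0 0 0 0 .1087;1 0 0 0 0 0 .1087",
)

```text
time_s: 20.95
position: [0.5308, -0.206, 0.2455]
tool_rot: [[0.839, 0.544, 0.0], [0.544, -0.839, -0.0], [0.0, 0.0, -1.0]]
ft_force: [-0.7, 0.1, 0.7]
grip_width: 0.0856
gripper_force: 0.0
```

Call:
servo_tool(
  deltas="1 0 0 0 0 0 .1087;1 0 0 0 0 0 .1087;1 0 0 0 0 0 .1087;1 0 0 0 0 0 .1087;1 0 0 0 0 0 .1087;1 0 0 0 0 0 .1087;1 -21.5 3 0 0 0 0;1 0 0 0 0 0 0",
)

```text
time_s: 21.62
position: [0.5073, -0.2074, 0.2456]
tool_rot: [[0.997, -0.072, -0.001], [-0.072, -0.997, 0.0], [-0.001, 0.0, -1.0]]
ft_force: [0.4, -0.0, 0.3]
grip_width: 0.0851
gripper_force: 0.0
```

Call:
servo_tool(
  deltas="1 0 0 33.8 0 0 0;1 0 0 33.8 0 0 0;1 0 0 33.8 0 0 0;1 0 0 33.8 0 0 0;1 0 0 33.8 0 0 0;1 0 0 0 0 0 0;1 0 0 0 0 0 0",
)

```text
time_s: 22.2
position: [0.5086, -0.2073, 0.0761]
tool_rot: [[0.997, -0.071, -0.002], [-0.071, -0.997, 0.001], [-0.002, -0.001, -1.0]]
ft_force: [0.9, -0.0, 1.2]
grip_width: 0.0851
gripper_force: 0.0
```

Call:
servo_tool(
  deltas="0 0 0 0 0 0 0;0 0 0 0 0 0 0;0 0 0 0 0 0 0;0 0 0 0 0 0 0;0 0 0 0 0 0 0;0 0 0 0 0 0 0;0 0 0 0 0 0 0;0 0 0 0 0 0 0",
  newtons=40,
)

```text
time_s: 22.87
position: [0.5083, -0.2076, 0.0772]
tool_rot: [[0.997, -0.072, 0.001], [-0.072, -0.997, -0.0], [0.001, 0.0, -1.0]]
ft_force: [-1.9, 0.8, 5.2]
grip_width: 0.0128
gripper_force: 38.9
```

Call:
servo_tool(
  deltas="0 .33 6.04 0 0 0 -.11;0 .33 6.04 0 0 0 -.11;0 .33 6.04 0 0 0 -.11;0 .33 6.04 0 0 0 -.11;0 .33 6.04 0 0 0 -.11;0 .33 6.04 0 0 0 -.11;0 .33 6.04 0 0 0 -.11;0 .33 6.04 0 0 0 -.11",
)

```text
time_s: 23.53
position: [0.525, -0.2509, 0.0772]
tool_rot: [[0.687, 0.727, -0.0], [0.727, -0.687, 0.001], [0.0, -0.001, -1.0]]
ft_force: [-2.1, 4.4, 7.4]
grip_width: 0.0131
gripper_force: 39.1
```

Call:
servo_tool(
  deltas="0 .33 6.04 0 0 0 -.11;0 .33 6.04 0 0 0 -.11;0 .33 6.04 0 0 0 -.11;0 .33 6.04 0 0 0 -.11;0 .1 4 0 0 0 -.07;0 0 0 0 0 0 0;0 0 0 0 0 0 0",
)

```text
time_s: 24.12
position: [0.5493, -0.2638, 0.0772]
tool_rot: [[0.249, 0.969, -0.001], [0.969, -0.249, 0.001], [0.001, -0.001, -1.0]]
ft_force: [-3.1, 4.5, 7.3]
grip_width: 0.0128
gripper_force: 39.2
```

Call:
servo_tool(
  deltas="0 0 1.5 0 0 0 -.03;0 0 1 0 0 0 0;0 0 0 0 0 0 0;0 0 0 0 0 0 0",
)

```text
time_s: 24.45
position: [0.5512, -0.2643, 0.0772]
tool_rot: [[0.22, 0.976, -0.002], [0.976, -0.22, 0.002], [0.001, -0.002, -1.0]]
ft_force: [-4.8, 5.6, 9.2]
grip_width: 0.0131
gripper_force: 39.3
```

Call:
servo_tool(
  deltas="0 0 1 0 0 0 0;0 0 1 0 0 0 0;0 0 0 0 0 0 0;0 0 0 0 0 0 0",
)

```text
time_s: 24.78
position: [0.5515, -0.2646, 0.0771]
tool_rot: [[0.221, 0.975, -0.006], [0.975, -0.221, 0.003], [0.001, -0.006, -1.0]]
ft_force: [-13.2, 6.0, 11.1]
grip_width: 0.0128
gripper_force: 40.1
```

Call:
servo_tool(
  deltas="0 0 1 0 0 0 0;0 0 0 0 0 0 0;0.5 0 0 0 0 0 0;0.5 0 0 0 0 0 0;0.5 0 0 0 0 0 0;0.5 0 0 0 0 0 0",
)

```text
time_s: 25.28
position: [0.5549, -0.2661, 0.0765]
tool_rot: [[0.221, 0.975, 0.0], [0.975, -0.221, -0.0], [0.0, 0.0, -1.0]]
ft_force: [-0.3, -0.4, -0.5]
grip_width: 0.0429
gripper_force: 0.0
```

Call:
servo_tool(
  deltas="0.5 0 0 -30 0 0 0;0.5 0 0 -40 0 0 0;1 0 0 -40 0 0 0;1 0 0 -40 0 0 0;1 -10 0 -20 0 0 0;1 -10 0 0 0 0 0;1 0 0 0 0 0 0;1 0 0 0 0 0 0",
)

```text
time_s: 25.95
position: [0.5499, -0.2856, 0.245]
tool_rot: [[0.222, 0.975, -0.002], [0.975, -0.222, 0.002], [0.001, -0.002, -1.0]]
ft_force: [-0.6, -0.5, 0.0]
grip_width: 0.0858
gripper_force: 0.0
```

```bash
python3 look.py w10 latch_peg=.1165
python3 - <<'E'
from h import *
import pickle
W=fcloud(pickle.load(open('w10.pkl','rb')))
n,r,z=rect(W,(.551,-.265),.025,.111,.12);print(n,r,z)
d=np.array(r[0])/1000-[.5611,-.2113];t=np.radians(-10.8);X=np.array([np.cos(t),np.sin(t)]);Y=np.array([-X[1],X[0]])
print('q',np.arctan2(-d@X,-d@Y),'rim',rect(W,(.617,-.186),.035,.125,.134),'foot z',rect(W,(.617,-.186),.055,.042,.0478)[2],env.observe()['position'])
E
```

```text
latch_peg [317.6 203.9] 0.88 [ 0.5522 -0.2661  0.1165]
26.05 [ 0.55   -0.285   0.2448] [-0.5444 -0.6187 -0.5969]
261 ((551.5222778320312, -265.3588562011719), (13.434664726257324, 12.769599914550781), 76.65418243408203) 0.11530735815365006
q -0.013143097241303916 rim (2361, ((617.863037109375, -188.11224365234375), (44.832244873046875, 45.58559036254883), 37.083621978759766), np.float64(0.13082829447561678)) foot z 0.0448498120863447 [ 0.550037   -0.28500796  0.24479764]
```

View pics/w10.png

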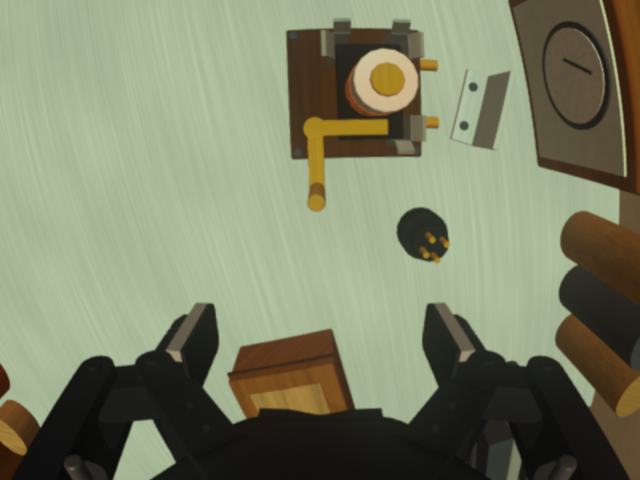

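The last view shows the latch arm lying across the foot from (315,127) to (387,127), with the peg at (317,203). The latch angle is about 0, the coil is home, and the gripper is clear. Handing in.

```bash
python3 -c "from rig import env; print(env.close_job())"
```

```text
the job is handed in; nothing more can be done
None
```

The coil is upright between the guides and pressed fully home, the latch is swung back to its stop across the foot, the other loose things were not touched, and the job was handed in at about 26 s; the hand-in returned no verdict.

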